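# Lay the tasting table

## Task

Clear the white salt pot from between the two brown jars and stand it on the table about 2 cm beyond the tip of the breadboard's handle, in line with the handle; take the yellow tin out of the wooden rack and stand it on the table midway between the two jars, its long side in line with them. Keep the tin and the pot upright, set them down rather than dropping them, leave the jars and everything else where they are, and do not push against the jars with the gripper.

Things in the scene. Friction and masses are not known exactly. Their poses are not given: they have to be found in the camera images.
- tin: yellow rectangular tin with brass-coloured lid, 60 long (its x) x 38 wide (its y) x 72 tall, about 0.2 kg; origin at the centre of its underside, z up. It starts standing in one of the two bays of the rack, its broad sides close to the bay walls, its narrow ends facing the bay's open ends
- salt: white round salt pot with a blue band and flat white lid, 48 diameter, 70 tall, straight sides, about 0.2 kg; origin at the centre of its underside, z up. It starts between the two brown jars
- jar_a: brown stoneware jar with tan band and cork, 76 diameter, straight sides, 90 tall with its cork lid; origin at the centre of its underside; loose, stays where it is. The two jars stand about 155 apart, centre to centre (about 79 clear between them)
- jar_b: the other brown stoneware jar, the same as jar_a
- board: fixed light-wood breadboard with a handle, 18 thick; origin at the tip of the handle, on the table surface, at the middle of the handle's width. Its x runs from the tip along the handle towards the board: the handle is 85 long and 36 wide, then the board 200 long and 130 wide, with dark bread on it up to 75 high. Beyond the tip means along its -x
- rack: fixed wooden rack with two bays, 90 long (its x) x 138 wide (its y) x 78 tall; origin at the centre of its underside. Floor 8 thick; three walls 10 thick and 78 tall stand at y = -64, 0, +64, so the bays are 54 wide with centres at y = -32 and +32 and run along x; each bay's ends have only a low lip, 6 thick, top at height 18
- oil: green oil bottle with black cap, 38 diameter, 88 tall, standing in the other bay of the rack; origin at the centre of its underside; leave alone
- dip: terracotta bowl, 90 diameter at the rim, 48 tall, standing to one side of the place beyond the handle tip; origin at the centre of its underside; leave alone
- pepper: dark wood pepper mill, 48 diameter, 85 tall, standing to the other side of that place; origin at the centre of its underside; leave alone
- mug: blue mug, 74 diameter, 75 tall, with a handle on its +y side reaching about 75 from its axis, standing near the jars; origin at the centre of its underside; leave alone

How it is judged (in metres and radians):
At the end, for the whole second after the job is handed in: Tin upright, still, on the table; both jar centres within 12 mm of its long centre line and within 86 mm of its centre along it. Salt pot upright, still, on the table, 6 to 34 mm clear of the handle tip and within 13 mm of the handle's centre line. Upright: within 3.4 degrees (y of jar_a in the frame of tin between -0.012 and 0.012 m and x of jar_a in the frame of tin between -0.086 and 0.086 m and y of jar_b in the frame of tin between -0.012 and 0.012 m and x of jar_b in the frame of tin between -0.086 and 0.086 m and x of salt in the frame of board between -0.058 and -0.03 m and y of salt in the frame of board between -0.013 and 0.013 m and height (world z) of each of tin, salt below 0.004 m and angle between each of tin, salt's own z axis and vertical below 0.06 rad and linear speed of each of tin, salt below 0.02 m/s); the robot touches nothing.
It fails at once if a brown jar is shifted by more than 12 mm (distance of any of jar_a, jar_b from where it was at the start of the episode above 0.012 m).
It fails at once if the oil bottle, dip bowl, pepper mill or mug is shifted by more than 20 mm (distance of any of oil, dip, pepper, mug from where it was at the start of the episode above 0.02 m).
It fails at once if the tin or the salt pot is tipped by more than 35 degrees (angle between any of tin, salt's own z axis and vertical above 0.61 rad).
It fails at once if the tin or the salt pot is dropped: it falls freely by more than about 10 mm ((contact force between tin and the fingers below 0.1 N and height (world z) of tin above 0.006 m and linear speed of tin above 0.4 m/s) or (contact force between salt and the fingers below 0.1 N and height (world z) of salt above 0.006 m and linear speed of salt above 0.4 m/s)).
It fails at once if the fingers push against a brown jar with over 1 N (contact force between the fingers and jar_a above 1 N or contact force between the fingers and jar_b above 1 N).
It also fails if it takes over 72 s, if anything falls off the work surface, if the arm or the gripper's body presses on something with over 40 N, if the wrist force passes 120 N, or if a joint passes its speed limit or range.

## Robot

A 7-joint arm with a two-finger parallel gripper is mounted at the origin on the work surface. World frame = base frame: x ahead of the robot, y to its left, z up, the work surface at z = 0. Lengths are in m, angles in degrees, forces in N, time in s.
With the tool pointing down it reaches from about 0.425 to 1.025 m from the base axis. Payload 9.4 kg.
Tool frame: the origin (TCP) lies between the finger pads; the fingertips stand 22 mm ahead of it and the grasp point (between the pads) lies 3 mm ahead of it; z points along the fingers, y is the direction in which the jaws open and shut (so a half turn about z gives the same grasp; the last joint's range is limited). The gripper opens to 93 mm and grips with 3 to 60 N. Pads are 15 mm wide; open, the fingers measure 128 mm over their backs; the gripper's body (75 mm by 188 mm) begins 65 mm behind the grasp point.
Start: joints at [-79.223, 34.337, -0.143, 91.639, 0.103, 54.024, -4.572], TCP at [0.19, 0.7, 0.241] pointing down, gripper open.
Joint ranges: [-147.43, 147.43], [-19.82, 112.94], [-74.19, 73.91], [6.32, 146.72], [-59.91, 239.91], [6.04, 106.73], [-150.56, 150.56]. Speed limits (degrees/s): [127.2, 127.2, 172.46, 172.46, 180, 180, 180].

## Interface

Orientations are given as a 3x3 rotation matrix whose columns are the frame's x, y, z axes.
In Python, from station import get_obs, snapshot, camera_model, close_job gives the robot as it stands. The module is installed in compiled form; this text tells all that it offers.
- The arm moves only by the shell command python3 -m inch 'ROWS' [OPENING] [FORCE]. ROWS is JSON, a list of rows, each an object with "delta_pos": the shift along the tool's x, y, z in cm, a list of three; "roll": the turn about the tool's z in degrees. In form: [{"delta_pos": [dx, dy, dz], "roll": roll}, ...]. A call has 1 to 12 rows; each row shifts and turns the commanded pose from where the row before left it, along the tool's axes as they then stand; what a row does not reach is not made up. A row lasts 1/12 s, in which the tool goes at most 41.7 mm and 7.16 degrees, less where a joint would pass 70% of its speed; a pose out of reach is approached as far as the arm can. A call is refused whole if a number of a shift passes 4.17 or a number of a turn 7.16, either way. A call with a gripper value outside its range is refused whole. OPENING is the finger opening in cm, from 0 to 9.3, set as the call begins (- or left out, the last holds). The fingers move at their own pace and stop on an object; FORCE is the grip in N (left out, the last holds). Time passes only in rows, so rows that do not move let the fingers close. It gives the time, the measured TCP pose, the force and the opening at its end, in the units of the state.
- get_obs(): the state, without advancing time (a new reading comes with each control period).
- snapshot(name): name is "scene" or "top" or "wrist"; returns (picture, depth): 420x560x3 uint8, blue, green, red; 420x560 float32, m along the optical axis (not along the pixel's ray), 0 where there is no reading.
- camera_model(name): a dict with "camera_matrix" (3x3 intrinsics, pixels), "T" (4x4, takes a point from camera to world coordinates). Camera axes: x right, y up, looking along -z (the intrinsics and any distortion apply to the point x, -y, -z); pixel columns grow to the right and rows downward; lengths in m; the calibration is good to about 2 mm. A picture is of the moment at which its call begins: read the wrist's pose just before it. camera_model takes no time and is no camera call; for the wrist camera it gives the pose at the moment of the call.
- close_job(): hands the job in, once; it reports no verdict.
The state is a dict: "time_s": time; "joint_pos": joint angles; "dq": joint speeds; "effort": joint torques, N m; "position": TCP position; "ee_rot": TCP orientation; "force": force on the tool from outside, world axes, zero at the start; "wrist_torque": the same for the moment, N m; "gripper_width": opening from 0.0 (shut) to 1.0 (fully open).
Only numpy, scipy, OpenCV 4.12 (cv2) and the standard library are available. Lean on these libraries where they do the work, as an engineer would, in place of code of your own. Each camera call takes 0.05 s, during which the arm holds its last target. There are 200 camera calls.

## Working session

There is one attempt and no reset: what is moved stays moved. The work goes in short steps, Python scripts to look and compute and a shell command to move; the robot and the scene stay as the last step left them, time stands still between calls to the robot, and variables do not carry over. Pictures are saved under pics/ and viewed, about 8 in all and at most 12, crops included, and the job is handed in when it is done.

```bash
mkdir -p pics
cat > h.py <<'E'
import numpy as np, cv2
from station import *
def grab(n,tag):
    m=camera_model(n); p,d=snapshot(n); cv2.imwrite(f'pics/{tag}.png',p); np.savez(f'pics/{tag}.npz',p=p,d=d,K=m['camera_matrix'],T=m['T']); return p,d,m
def cloud(tag):
    z=np.load(f'pics/{tag}.npz'); d=z['d'];K=z['K'];T=z['T']
    v,u=np.mgrid[0:d.shape[0],0:d.shape[1]]
    X=np.stack([(u-K[0,2])/K[0,0]*d,-(v-K[1,2])/K[1,1]*d,-d,np.ones_like(d)],-1)
    return z['p'],(X@np.array(T).T)[...,:3],d
E
python3 - <<'E'
from h import *
p,d,m=grab('top','top0'); print(m); p2,d2,m2=grab('scene','sc0'); print(m2['T'])
print(get_obs())
cv2.imwrite('pics/both.png',cv2.resize(np.vstack([p]),(800,600)))
E
```

```text
{'camera_matrix': array([[502.40001275,   0.        , 276.57457904],
       [  0.        , 502.40001275, 207.73615599],
       [  0.        ,   0.        ,   1.        ]]), 'T': array([[-0.01221885,  0.99530566, -0.096007  ,  0.46050669],
       [-0.99974699, -0.01397364, -0.01762664, -0.03010665],
       [-0.01888546,  0.09576733,  0.99522458,  1.36790884],
       [ 0.        ,  0.        ,  0.        ,  1.        ]])}
[[-0.03865882 -0.5557336   0.83046112  1.53596997]
 [ 0.99918923 -0.0308485   0.02586987  0.02977144]
 [ 0.01124172  0.8307879   0.55647559  0.65276064]
 [ 0.          0.          0.          1.        ]]
{'time_s': 0.1, 'joint_pos': array([-79.22076973,  34.38304107,  -0.14457134,  91.67554198,
         0.10269838,  54.02444319,  -4.57199166]), 'dq': array([-0.03580756, -0.15486437,  0.04370228, -0.09544086, -0.05122877,
        0.0134096 ,  0.04856495]), 'effort': array([ 4.59963354e-03, -7.66555953e+01,  1.50174201e+00, -2.52936459e+01,
       -5.23295731e-02,  1.36608764e-02,  6.33113291e-05]), 'position': array([0.18968229, 0.69932651, 0.23981243]), 'ee_rot': array([[-9.65146985e-01,  2.61708306e-01, -2.42456602e-04],
       [ 2.61708382e-01,  9.65145941e-01, -1.42660225e-03],
       [-1.39347653e-04, -1.44033379e-03, -9.99998953e-01]]), 'force': array([-0.26420657,  0.55862342, -0.34720327]), 'wrist_torque': array([-0.01123676,  0.02617605, -0.00506241]), 'gripper_width': 1.002676428811609}
```

View pics/both.png

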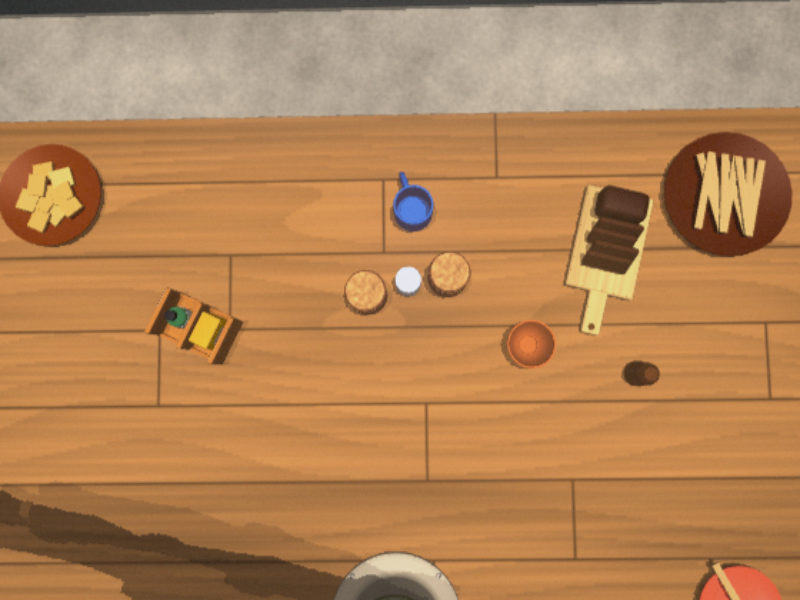

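View pics/sc0.png

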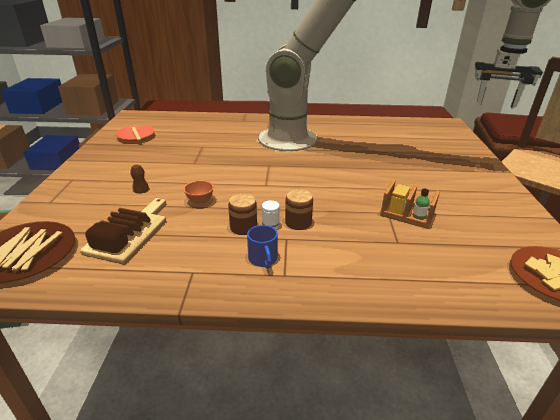

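The top view (800x600) shows the jars at (366,292) and (448,274) with the salt between them at (408,281). The tin is in the right-hand bay of the rack at (207,331) and the oil at (177,317). The handle tip is at (591,334), between the dip (530,344) and the pepper mill (641,373). I'll measure these from depth.

Run:
```python
from h import *
p,X,d=cloud('top0')
s=560/800
print('table z', [np.round(X[int(v*s),int(u*s)],4) for u,v in [(300,400),(500,430),(330,200),(250,370)]])
def top(name,u,v,r,zlo,zhi):
    u*=s;v*=s
    vv,uu=np.mgrid[0:420,0:560]; m=(np.hypot(uu-u,vv-v)<r*s)&(X[...,2]>zlo)&(X[...,2]<zhi)&(d>0)
    q=X[m]; 
    (c,sz,a)=cv2.minAreaRect((q[:,:2]*1000).astype(np.float32))
    (cc,cr)=cv2.minEnclosingCircle((q[:,:2]*1000).astype(np.float32))
    print(name,len(q),'zmed %.3f'%np.median(q[:,2]),'mean',np.round(q[:,:2].mean(0),4),'rect',np.round(c,1),np.round(sz,1),round(a,1),'circ',np.round(cc,1),round(cr,1))
top('jarL',366,292,35,.08,.1);top('jarR',448,274,35,.08,.1);top('salt',408,281,22,.06,.08)
top('tin',207,331,30,.0,.2);top('tin',207,331,22,.068,.095)
top('rack',194,326,60,.066,.086)
top('oil',177,317,15,.08,.11);top('dip',530,344,30,.035,.06);top('pep',645,373,25,.07,.1);top('mug',412,209,35,.06,.09)
top('handle',595,310,32,.010,.026)
top('board',605,250,75,.010,.026)
hsv=cv2.cvtColor(p,cv2.COLOR_BGR2HSV)
for u,v in [(207,331),(200,328),(591,334),(594,310)]: print(hsv[int(v*s),int(u*s)],X[int(v*s),int(u*s)])
c=cv2.resize(p[195:262,95:175],None,fx=8,fy=8,interpolation=2);cv2.imwrite('pics/rack.png',c)
```

```text
table z [array([ 0.3985,  0.1771, -0.0028]), array([ 0.3383, -0.2   , -0.0027]), array([ 0.785 ,  0.122 , -0.0075]), array([ 0.4563,  0.2724, -0.0016])]
jarL 600 zmed 0.089 mean [0.5971 0.0475] rect [597.6  47.2] [69.9 71.1] 66.0 circ [597.2  47.6] 37.1
jarR 608 zmed 0.089 mean [ 0.6287 -0.1047] rect [ 629.8 -104.2] [72.3 70.9] 79.6 circ [ 629.  -104.8] 37.4
salt 266 zmed 0.069 mean [ 0.6181 -0.0308] rect [616.  -34.9] [56.8 47.2] 61.8 circ [617.3 -38.2] 31.0
tin 1293 zmed 0.069 mean [0.5285 0.3404] rect [530.3 352.2] [109.2 113.1] 61.9 circ [533.1 348.3] 62.9
tin 521 zmed 0.078 mean [0.5291 0.3357] rect [529.6 336.3] [73.5 59.6] 63.2 circ [528.3 333.6] 40.7
rack 928 zmed 0.077 mean [0.5368 0.3579] rect [539.6 368.8] [140.9  89.7] 64.1 circ [539.8 368.5] 81.5
oil 55 zmed 0.094 mean [0.5565 0.3939] rect [553.2 383.1] [45.  21.4] 63.3 circ [551.4 384. ] 22.5
dip 271 zmed 0.045 mean [ 0.4993 -0.2595] rect [ 498.6 -253.9] [87.8 86.4] 89.3 circ [ 499.2 -254.5] 44.9
pep 178 zmed 0.081 mean [ 0.4425 -0.4536] rect [ 442.9 -455.9] [37.  35.5] 58.2 circ [ 442.2 -456.1] 19.4
mug 206 zmed 0.072 mean [ 0.7624 -0.0391] rect [761.4 -43.4] [72.7 85.1] 72.2 circ [766.6 -36.4] 48.0
handle 655 zmed 0.017 mean [ 0.5745 -0.3834] rect [ 575.2 -375.5] [ 88.5 107.6] 50.4 circ [ 569.2 -385. ] 55.5
board 1953 zmed 0.017 mean [ 0.6505 -0.3953] rect [ 686.5 -425.6] [254.6 238.6] 22.6 circ [ 671.4 -408.2] 141.4
[ 23 192 234] [0.52931347 0.33512596 0.08006214]
[ 22 192 234] [0.53447339 0.34487278 0.08241989]
[ 18 131 181] [ 0.51787994 -0.3707358   0.01538827]
[ 25 110 232] [ 0.56060252 -0.37716404  0.01754574]
```

View pics/rack.png

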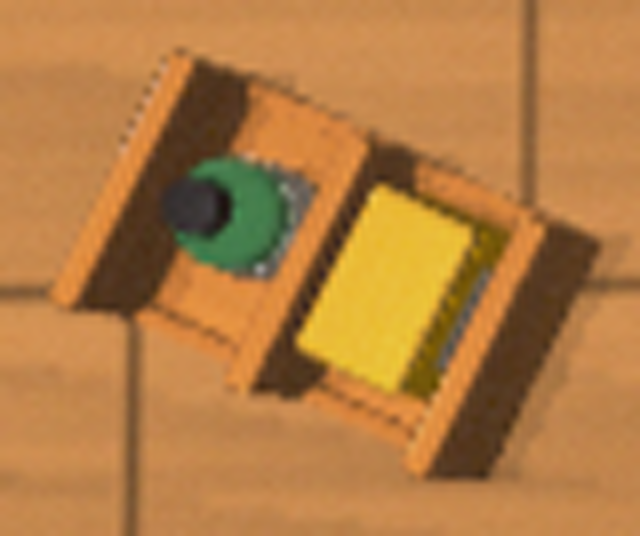

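The crop shows the tin centred in its bay with about 8 mm beside it. I therefore have to grip it by the narrow ends, stand it on free table, and regrasp it across the broad sides. Next I'll refine the tin, salt, rack and handle by colour mask.

Run:
```python
from h import *
p,X,d=cloud('top0'); s=.7
hsv=cv2.cvtColor(p,cv2.COLOR_BGR2HSV); vv,uu=np.mgrid[0:420,0:560]
def near(u,v,r): return np.hypot(uu-u*s,vv-v*s)<r*s
Z=X[...,2]
def rep(n,m):
    q=X[m]; r=cv2.minAreaRect((q[:,:2]*1000).astype(np.float32)); b=cv2.boxPoints(r)
    e=[b[1]-b[0],b[2]-b[1]]; e=sorted(e,key=np.linalg.norm)[1]
    print(n,m.sum(),'z %.3f'%np.median(q[:,2]),'mean',np.round(q.mean(0)[:2],4),'rect',np.round(r[0],1),np.round(r[1],1),'long dir deg',round(np.degrees(np.arctan2(e[1],e[0])),1))
    return q
rep('tin',near(207,331,32)&(hsv[...,0]>18)&(hsv[...,1]>150)&(hsv[...,2]>190)&(Z>.072))
w=near(408,281,22)&(hsv[...,1]<80)&(hsv[...,2]>150)
rep('salt',w&(Z>.06)); rep('salt all',w)
rep('rack',near(194,326,60)&(Z>.066)&(Z<.083)&(hsv[...,0]<18))
q=X[near(594,310,50)&(Z>.010)&(Z<.028)]
# board direction: all board-level pts
b=X[near(605,255,90)&(Z>.009)&(Z<.028)]
xs=q
# handle pts only: iterate axis
for lo in (.525,.535,.545,.555,.565,.575,.585,.595):
    t=q[(q[:,0]>=lo)&(q[:,0]<lo+.01)]; print(lo,len(t),np.round([t[:,1].min(),t[:,1].max(),np.median(t[:,1])],4))
print('tip minx',np.round(np.sort(q[:,0])[:6],4))
cv2.imwrite('pics/hand.png',cv2.resize(p[175:275,345:475],None,fx=6,fy=6,interpolation=2))
```

```text
tin 315 z 0.079 mean [0.5299 0.3378] rect [483.4 169.2] [396.5  62. ] long dir deg 74.6
salt 264 z 0.069 mean [ 0.6169 -0.0302] rect [551.5 -29.7] [ 44.3 182. ] long dir deg -0.8
salt all 274 z 0.069 mean [ 0.6169 -0.0303] rect [555.  -27.4] [ 49.2 188.7] long dir deg -1.5
rack 495 z 0.076 mean [0.539  0.3681] rect [539.6 368.8] [140.9  89.7] long dir deg 64.1
0.525 57 [-0.3904 -0.353  -0.37  ]
0.535 55 [-0.3922 -0.3553 -0.3733]
0.545 43 [-0.3931 -0.3573 -0.3753]
0.555 56 [-0.3968 -0.3594 -0.3775]
0.565 57 [-0.4    -0.3619 -0.3798]
0.575 65 [-0.4493 -0.3662 -0.389 ]
0.585 106 [-0.4512 -0.3676 -0.4138]
0.595 126 [-0.4555 -0.34   -0.4042]
tip minx [0.5149 0.515  0.5151 0.5153 0.5176 0.5176]
```

View pics/hand.png

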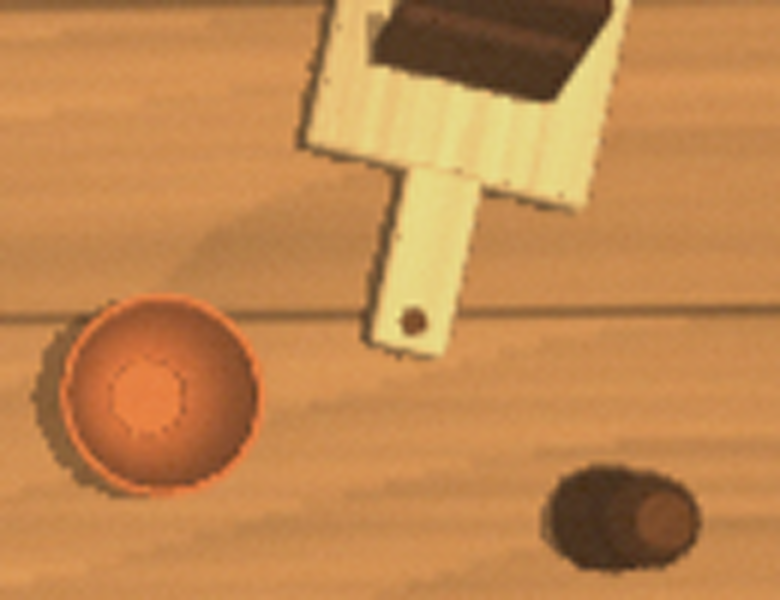

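Measured values:

| Item | Position | Angle |
|---|---|---|
| Jar line | midpoint (.613, -.0286), spacing 155 mm (matches the 155 given) | perpendicular at 11.8° |
| Rack | bays run along -25.9° | |
| Handle | tip ≈ (.516, -.3666) | ≈ -13° |
| Salt target | ≈ (.473, -.357) | |

Moving to the salt first.

```bash
cat > go.py <<'E'
import sys
from h import *
o=get_obs();R=o['ee_rot'];P=o['position']
x,y,z,a=map(float,sys.argv[1:5])
cur=np.degrees(np.arctan2(R[1,1],R[0,1])); r=(cur-a+90)%180-90
if len(sys.argv)>5: r+=float(sys.argv[5])
th=np.radians(cur-r); Y=np.array([np.cos(th),np.sin(th),0]);Zt=np.array([0,0,-1]);Xt=np.cross(Y,Zt)
D=np.array([x,y,z])-P
print('t',o['time_s'],'pos',P.round(4),'jaw %.2f'%cur,'roll first %.2f'%r,'then cm',np.round(100*np.array([D@Xt,D@Y,D@Zt]),2),'q7 %.1f'%o['joint_pos'][6],'w %.3f'%o['gripper_width'],'z',R[:,2].round(3))
print('without roll cm',np.round(100*R.T@D,2))
E
python3 go.py .617 -.0303 .2 11.8
```

```text
t 0.1 pos [0.1897 0.6993 0.2398] jaw 74.83 roll first 63.03 then cm [-80.16  26.91   3.98] q7 -4.6 w 1.003 z [-0.    -0.001 -1.   ]
without roll cm [-60.34 -59.23   4.07]
```

```bash
python3 -m inch '[{"delta_pos":[-1.0,-1.0,0],"roll":0},{"delta_pos":[-2.0,-2.0,0],"roll":3},{"delta_pos":[-2.6,-2.6,0],"roll":0},{"delta_pos":[-2.6,-2.6,0],"roll":0},{"delta_pos":[-2.6,-2.6,0],"roll":0},{"delta_pos":[-2.6,-2.6,0],"roll":0},{"delta_pos":[-2.6,-2.6,0],"roll":0},{"delta_pos":[-2.6,-2.6,0],"roll":0},{"delta_pos":[-2.6,-2.6,0],"roll":0},{"delta_pos":[-2.6,-2.6,0],"roll":0},{"delta_pos":[-2.0,-2.0,0],"roll":0},{"delta_pos":[-1.0,-1.0,0],"roll":0}]' 9.3 20; python3 go.py .617 -.0303 .2 11.8
```

```text
time_s: 1.1
position: [0.3644, 0.3573, 0.2407]
ee_rot: [[-0.949, 0.316, 0.0], [0.316, 0.949, -0.002], [-0.001, -0.002, -1.0]]
force: [-0.7, 0.2, 0.8]
gripper_width: 0.998
t 1.1 pos [0.3644 0.3573 0.2407] jaw 71.57 roll first 59.77 then cm [-43.11  16.8    4.07] q7 21.3 w 0.998 z [ 0.    -0.002 -1.   ]
without roll cm [-36.22 -28.78   4.15]
```

```bash
python3 -m inch '[{"delta_pos":[-1.6,-1.2,0],"roll":0},{"delta_pos":[-3.0,-2.4,0],"roll":0},{"delta_pos":[-3.4,-2.8,0],"roll":0},{"delta_pos":[-3.4,-2.8,0],"roll":0},{"delta_pos":[-3.4,-2.8,0],"roll":0},{"delta_pos":[-3.4,-2.8,0],"roll":0},{"delta_pos":[-3.4,-2.8,0],"roll":0},{"delta_pos":[-3.4,-2.8,0],"roll":0},{"delta_pos":[-3.4,-2.8,0],"roll":0},{"delta_pos":[-3.2,-2.4,0],"roll":0},{"delta_pos":[-2.4,-1.6,0],"roll":0},{"delta_pos":[-1.2,-0.8,0],"roll":0}]'
python3 -m inch '[{"delta_pos":[0,0,0],"roll":3.8},{"delta_pos":[0,0,0.4],"roll":7},{"delta_pos":[0,0,0.4],"roll":7},{"delta_pos":[0,0,0.4],"roll":7},{"delta_pos":[0,0,0.4],"roll":7},{"delta_pos":[0,0,0.4],"roll":7},{"delta_pos":[0,0,0.4],"roll":7},{"delta_pos":[0,0,0.4],"roll":7},{"delta_pos":[0,0,0.4],"roll":5},{"delta_pos":[0,0,0.4],"roll":2},{"delta_pos":[0,0,0],"roll":0},{"delta_pos":[0,0,0],"roll":0}]'
python3 go.py .617 -.0303 .2 11.8
python3 -c "
from h import *
grab('wrist','w1')"
```

```text
time_s: 2.1
position: [0.602, -0.0044, 0.2406]
ee_rot: [[-0.949, 0.317, 0.001], [0.317, 0.949, -0.002], [-0.001, -0.001, -1.0]]
force: [-0.1, -0.7, -0.3]
gripper_width: 1.0
time_s: 3.1
position: [0.6004, 0.0011, 0.2045]
ee_rot: [[-0.211, 0.977, -0.001], [0.977, 0.211, 0.0], [0.0, -0.001, -1.0]]
force: [-0.9, -0.7, -0.3]
gripper_width: 0.997
t 3.1 pos [0.6004 0.0011 0.2045] jaw 12.21 roll first 0.41 then cm [-3.42  0.98  0.45] q7 22.2 w 0.997 z [-0.001  0.    -1.   ]
without roll cm [-3.42  0.96  0.45]
```

View pics/w1.png

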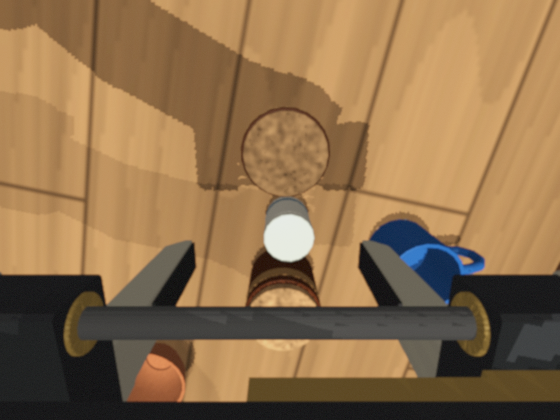

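The wrist view shows the salt lid at (289,238), jar_a at (286,152), and jar_b partly hidden at (284,310). I'll measure the salt from here.

```bash
cat >> h.py <<'E'
def circ(X,m):
    q=X[m][:,:2]
    a=np.c_[2*q,np.ones(len(q))]
    return q.mean(0).round(4),len(q),np.ptp(q,axis=0).round(4)
def lid(tag,u,v,r,white=True):
    p,X,d=cloud(tag);hsv=cv2.cvtColor(p,cv2.COLOR_BGR2HSV);vv,uu=np.mgrid[0:420,0:560]
    z0=X[v,u,2]; m=(np.hypot(uu-u,vv-v)<r)&(abs(X[...,2]-z0)<.005)&(d>0)
    print(tag,(u,v),'z %.4f'%np.median(X[m][:,2]),circ(X,m))
E
python3 - <<'E'
from h import *
lid('w1',289,238,33);lid('w1',286,152,52)
E
```

```text
w1 (289, 238) z 0.0702 (array([ 0.6175, -0.0294]), 1883, array([0.0474, 0.0467]))
w1 (286, 152) z 0.0903 (array([0.5965, 0.0481]), 5697, array([0.0694, 0.0691]))
```

```bash
python3 go.py .6175 -.0296 .2 11.8; python3 -m inch '[{"delta_pos":[-1,0.3,0],"roll":0.4},{"delta_pos":[-1.35,0.4,0],"roll":0},{"delta_pos":[-1,0.3,0],"roll":0},{"delta_pos":[0,0,1],"roll":0},{"delta_pos":[0,0,1.5],"roll":0},{"delta_pos":[0,0,1.5],"roll":0},{"delta_pos":[0,0,1.5],"roll":0},{"delta_pos":[0,0,1],"roll":0},{"delta_pos":[0,0,0.5],"roll":0},{"delta_pos":[0,0,0],"roll":0},{"delta_pos":[0,0,0],"roll":0},{"delta_pos":[0,0,0],"roll":0}]'; python3 go.py .6175 -.0294 .051 11.8
```

```text
t 3.15 pos [0.6007 0.001  0.2047] jaw 12.19 roll first 0.39 then cm [-3.34  1.02  0.47] q7 22.2 w 1.003 z [-0.  0. -1.]
without roll cm [-3.35  1.    0.47]
time_s: 4.15
position: [0.618, -0.0301, 0.1353]
ee_rot: [[-0.201, 0.979, 0.001], [0.979, 0.201, 0.0], [-0.0, 0.001, -1.0]]
force: [-0.2, 0.7, 0.5]
gripper_width: 1.0
t 4.15 pos [ 0.618  -0.0301  0.1353] jaw 11.62 roll first -0.18 then cm [ 0.08 -0.04  8.43] q7 27.0 w 1.000 z [ 0.001  0.    -1.   ]
without roll cm [ 0.08 -0.04  8.43]
```

```bash
python3 -m inch '[{"delta_pos":[0.08,0,1],"roll":0},{"delta_pos":[0,0,1.4],"roll":0},{"delta_pos":[0,0,1.4],"roll":0},{"delta_pos":[0,0,1.4],"roll":0},{"delta_pos":[0,0,1.4],"roll":0},{"delta_pos":[0,0,1.2],"roll":0},{"delta_pos":[0,0,0.6],"roll":0},{"delta_pos":[0,0,0],"roll":0},{"delta_pos":[0,0,0],"roll":0},{"delta_pos":[0,0,0],"roll":0}]'
python3 -m inch '[{"delta_pos":[0,0,0],"roll":0},{"delta_pos":[0,0,0],"roll":0},{"delta_pos":[0,0,0],"roll":0},{"delta_pos":[0,0,0],"roll":0},{"delta_pos":[0,0,0],"roll":0},{"delta_pos":[0,0,0],"roll":0},{"delta_pos":[0,0,0],"roll":0},{"delta_pos":[0,0,0],"roll":0},{"delta_pos":[0,0,0],"roll":0},{"delta_pos":[0,0,0],"roll":0},{"delta_pos":[0,0,0],"roll":0},{"delta_pos":[0,0,0],"roll":0}]' 3.5 20; python3 go.py .6175 -.0294 .051 11.8
```

```text
time_s: 4.98
position: [0.6178, -0.0292, 0.0512]
ee_rot: [[-0.202, 0.979, 0.001], [0.979, 0.202, -0.0], [-0.0, 0.001, -1.0]]
force: [-0.5, 0.7, 0.1]
gripper_width: 1.0
time_s: 5.98
position: [0.6176, -0.0292, 0.0507]
ee_rot: [[-0.202, 0.979, 0.0], [0.979, 0.202, -0.0], [-0.0, 0.0, -1.0]]
force: [-0.2, 0.4, -0.4]
gripper_width: 0.513
t 5.9833 pos [ 0.6176 -0.0292  0.0507] jaw 11.63 roll first -0.17 then cm [-0.02 -0.01 -0.03] q7 29.5 w 0.513 z [ 0. -0. -1.]
without roll cm [-0.02 -0.01 -0.03]
```

```bash
python3 -m inch '[{"delta_pos":[0,0,-0.4],"roll":0},{"delta_pos":[0,0,-1],"roll":0},{"delta_pos":[0,0,-1.5],"roll":0},{"delta_pos":[0,0,-1.5],"roll":0},{"delta_pos":[0,0,-1.5],"roll":0},{"delta_pos":[0,0,-1.5],"roll":0},{"delta_pos":[0,0,-1.5],"roll":0},{"delta_pos":[0,0,-1.5],"roll":0},{"delta_pos":[0,0,-1.5],"roll":0},{"delta_pos":[0,0,-0.8],"roll":0},{"delta_pos":[0,0,0],"roll":0},{"delta_pos":[0,0,0],"roll":0}]'; python3 go.py .473 -.357 .16 -13
```

```text
time_s: 6.98
position: [0.6174, -0.029, 0.178]
ee_rot: [[-0.202, 0.979, 0.001], [0.979, 0.202, 0.0], [0.0, 0.001, -1.0]]
force: [-0.0, 0.8, -1.5]
gripper_width: 0.514
t 6.9833 pos [ 0.6174 -0.029   0.178 ] jaw 11.64 roll first 24.64 then cm [-35.21  -6.69   1.8 ] q7 25.6 w 0.514 z [ 0.001  0.    -1.   ]
without roll cm [-29.21 -20.76   1.78]
```

```bash
python3 -m inch '[{"delta_pos":[-0.8,-0.6,0],"roll":0},{"delta_pos":[-1.8,-1.3,0],"roll":0},{"delta_pos":[-2.8,-2,0],"roll":0},{"delta_pos":[-3,-2.1,0],"roll":0},{"delta_pos":[-3,-2.1,0],"roll":0},{"delta_pos":[-3,-2.1,0],"roll":0},{"delta_pos":[-3,-2.1,0],"roll":0},{"delta_pos":[-3,-2.1,0],"roll":0},{"delta_pos":[-3,-2.1,0],"roll":0},{"delta_pos":[-2.8,-2,0],"roll":0},{"delta_pos":[-1.6,-1.2,0],"roll":0},{"delta_pos":[-0.8,-0.6,0],"roll":0}]'
python3 -m inch '[{"delta_pos":[0,0,0],"roll":2.6},{"delta_pos":[0,0,0.3],"roll":5},{"delta_pos":[0,0,0.5],"roll":6},{"delta_pos":[0,0,0.5],"roll":6},{"delta_pos":[0,0,0.4],"roll":3.6},{"delta_pos":[0,0,0],"roll":1.4},{"delta_pos":[0,0,0],"roll":0},{"delta_pos":[0,0,0],"roll":0},{"delta_pos":[0,0,0],"roll":0}]'
python3 - <<'E'
from h import *
p,d,m=grab('wrist','w2'); grab('top','top2')
E
python3 go.py .473 -.357 .16 -13
```

```text
time_s: 7.98
position: [0.473, -0.3539, 0.1769]
ee_rot: [[-0.197, 0.98, -0.002], [0.98, 0.197, -0.001], [-0.0, -0.002, -1.0]]
force: [-0.3, 0.3, -2.3]
gripper_width: 0.512
time_s: 8.73
position: [0.4763, -0.35, 0.1607]
ee_rot: [[0.223, 0.975, 0.0], [0.975, -0.223, 0.0], [0.0, 0.0, -1.0]]
force: [-0.5, -0.3, -1.5]
gripper_width: 0.517
t 8.8333 pos [ 0.4763 -0.3502  0.1609] jaw -12.91 roll first 0.09 then cm [-0.74 -0.17  0.09] q7 39.9 w 0.511 z [ 0. -0. -1.]
without roll cm [-0.74 -0.17  0.09]
```

View pics/w2.png

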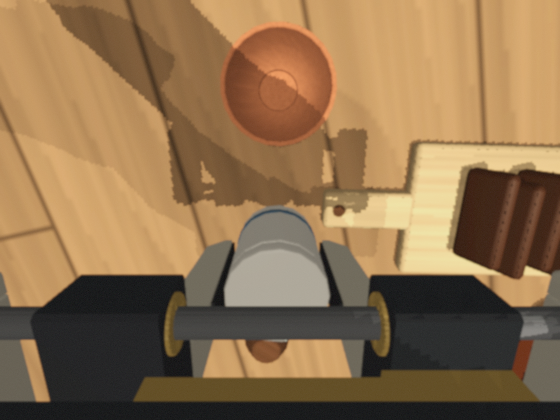

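The wrist view shows the handle tip edge from about (324,189) to (324,227), with the handle running to (412,212). I'll check the tip against the earlier estimate.

Run:
```python
from h import *
p,X,d=cloud('w2')
hsv=cv2.cvtColor(p,cv2.COLOR_BGR2HSV)
z=np.load('pics/w2.npz');K,T=z['K'],z['T']
def pl(u,v,h):
    r=T[:3,:3]@np.array([(u-K[0,2])/K[0,0],-(v-K[1,2])/K[1,1],-1]); o=T[:3,3]; return (o+r*(h-o[2])/r[2]).round(4)
for u,v in [(324,189),(324,227),(413,194),(408,230),(415,142),(401,272)]: print((u,v),pl(u,v,.018))
Z=X[...,2]; m=(Z>.011)&(Z<.025)&(d>0); vv,uu=np.mgrid[0:420,0:560]; m&=(vv<275)&(vv>140)&(uu>315)
n,lab,st,c=cv2.connectedComponentsWithStats(m.astype(np.uint8)); i=1+np.argmax(st[1:,4]); m=lab==i
h=m&(uu<405); 
L=[];
for u in range(330,405,6):
    r=np.where(h[:,u])[0]
    if len(r)>5: a,b=pl(u,r[0]-.5,.018),pl(u,r[-1]+.5,.018); L.append((a+b)/2); 
L=np.array(L); f=cv2.fitLine(L[:,:2].astype(np.float32),2,0,.001,.001).ravel(); print('fit',f,np.degrees(np.arctan2(f[1],f[0])), 'width',np.linalg.norm(a-b))
cu=[np.where(h[r])[0][0] for r in range(195,224,3) if h[r].any()]; print(cu)
print('tip',[pl(np.median(cu)-.5,v,.018) for v in (195,209,222)])
```

```text
(324, 189) [ 0.5209 -0.3498  0.018 ]
(324, 227) [ 0.5141 -0.3867  0.018 ]
(413, 194) [ 0.601  -0.3729  0.018 ]
(408, 230) [ 0.5925 -0.4076  0.018 ]
(415, 142) [ 0.6078 -0.3255  0.018 ]
(401, 272) [ 0.5807 -0.4509  0.018 ]
fit [ 0.9205629  -0.39059427  0.5558654  -0.37978846] -22.991482 width 0.08295733843367925
[np.int64(324), np.int64(324), np.int64(323), np.int64(323), np.int64(323), np.int64(323), np.int64(323), np.int64(322), np.int64(322), np.int64(322)]
tip [array([ 0.5185, -0.3551,  0.018 ]), array([ 0.516 , -0.3686,  0.018 ]), array([ 0.5136, -0.3813,  0.018 ])]
```

```bash
python3 -m inch '[{"delta_pos":[-0.4,0,0.8],"roll":0},{"delta_pos":[-0.35,-0.06,1.5],"roll":0},{"delta_pos":[0,0,1.5],"roll":0},{"delta_pos":[0,0,1.5],"roll":0},{"delta_pos":[0,0,1.5],"roll":0},{"delta_pos":[0,0,1.3],"roll":0},{"delta_pos":[0,0,1.0],"roll":0},{"delta_pos":[0,0,0.6],"roll":0},{"delta_pos":[0,0,0.4],"roll":0},{"delta_pos":[0,0,0.3],"roll":0},{"delta_pos":[0,0,0],"roll":0},{"delta_pos":[0,0,0],"roll":0}]'; python3 go.py .474 -.3575 .0507 -13
```

```text
time_s: 9.83
position: [0.4741, -0.3575, 0.057]
ee_rot: [[0.224, 0.974, 0.0], [0.974, -0.224, -0.0], [-0.0, 0.0, -1.0]]
force: [-0.1, -0.3, -0.7]
gripper_width: 0.515
t 9.8333 pos [ 0.4741 -0.3575  0.057 ] jaw -12.97 roll first 0.03 then cm [ 0.   -0.01  0.63] q7 45.0 w 0.515 z [ 0. -0. -1.]
without roll cm [ 0.   -0.01  0.63]
```

```bash
python3 -m inch '[{"delta_pos":[0,0,0.2],"roll":0},{"delta_pos":[0,0,0.2],"roll":0},{"delta_pos":[0,0,0.1],"roll":0},{"delta_pos":[0,0,0.1],"roll":0},{"delta_pos":[0,0,0],"roll":0},{"delta_pos":[0,0,0],"roll":0},{"delta_pos":[0,0,0],"roll":0}]'; python3 go.py .474 -.3575 .0507 -13
```

```text
time_s: 10.42
position: [0.474, -0.3574, 0.0507]
ee_rot: [[0.224, 0.974, 0.0], [0.974, -0.224, -0.0], [-0.0, 0.0, -1.0]]
force: [-0.3, -0.4, -0.7]
gripper_width: 0.512
t 10.4167 pos [ 0.474  -0.3574  0.0507] jaw -12.97 roll first 0.03 then cm [-0.01 -0.   -0.  ] q7 45.2 w 0.512 z [ 0. -0. -1.]
without roll cm [-0.01 -0.   -0.  ]
```

```bash
python3 -m inch '[{"delta_pos":[0,0,0.05],"roll":0},{"delta_pos":[0,0,0],"roll":0},{"delta_pos":[0,0,0],"roll":0}]' | grep force; python3 -m inch '[{"delta_pos":[0,0,0],"roll":0},{"delta_pos":[0,0,0],"roll":0},{"delta_pos":[0,0,0],"roll":0},{"delta_pos":[0,0,0],"roll":0},{"delta_pos":[0,0,0],"roll":0},{"delta_pos":[0,0,0],"roll":0}]' 7.5
python3 -m inch '[{"delta_pos":[0,0,-0.5],"roll":0},{"delta_pos":[0,0,-1.5],"roll":0},{"delta_pos":[0,0,-2],"roll":0},{"delta_pos":[0,0,-2.5],"roll":0},{"delta_pos":[0,0,-2.5],"roll":0},{"delta_pos":[0,0,-2.5],"roll":0},{"delta_pos":[0,0,-2.5],"roll":0},{"delta_pos":[0,0,-1.5],"roll":0},{"delta_pos":[0,0,-0.5],"roll":0},{"delta_pos":[0,0,0],"roll":0}]' 9.3
python3 - <<'E'
from h import *
grab('wrist','w3')
E
python3 go.py .53 .3378 .2 -25.9
```

```text
force: [-0.7, 1.0, 5.2]
time_s: 11.17
position: [0.474, -0.3574, 0.0501]
ee_rot: [[0.224, 0.974, -0.0], [0.974, -0.224, 0.0], [-0.0, -0.0, -1.0]]
force: [-0.1, -0.0, 0.8]
gripper_width: 0.803
time_s: 12.0
position: [0.4744, -0.3576, 0.2115]
ee_rot: [[0.224, 0.975, 0.002], [0.975, -0.224, -0.001], [-0.0, 0.002, -1.0]]
force: [0.4, 0.1, -0.1]
gripper_width: 0.999
t 12.05 pos [ 0.474  -0.3572  0.2103] jaw -12.96 roll first 12.94 then cm [ 64.96 -25.32   1.03] q7 38.4 w 1.000 z [ 0.001 -0.    -1.   ]
without roll cm [ 68.99 -10.13   1.02]
```

View pics/w3.png

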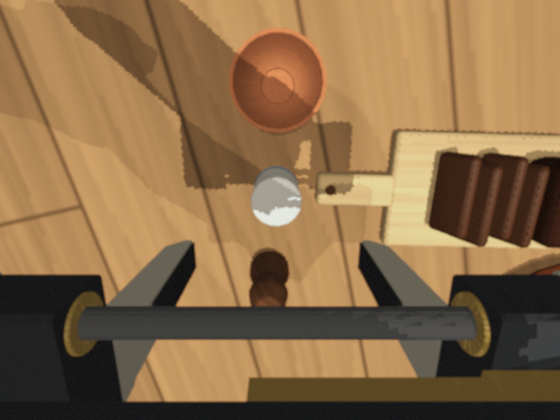

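The salt stands in front of the handle, with its lid at (276,198) and the tip edge at x≈316, rows 173 to 206. I'll check the numbers, then head for the tin.

```bash
python3 - <<'E'
from h import *
lid('w3',276,200,32)
z=np.load('pics/w3.npz');K,T=z['K'],z['T']
def pl(u,v,h):
    r=T[:3,:3]@np.array([(u-K[0,2])/K[0,0],-(v-K[1,2])/K[1,1],-1]); o=T[:3,3]; return (o+r*(h-o[2])/r[2])
a,b,c,d=pl(316.5,173,.018),pl(317,205,.018),pl(398,130,.018),pl(386,244,.018)
print(a,b,c,d); t=(a+b)/2; n=(c-d)/np.linalg.norm(c-d); ax=np.array([n[1],-n[0],0]); print(np.degrees(np.arctan2(ax[1],ax[0])))
p,X,dd=cloud('w3'); s=np.array([.474,-.3574,.018])
print('salt in board', (s-t)@ax,(s-t)@n)
E
python3 -m inch '[{"delta_pos":[1.2,0,0],"roll":0},{"delta_pos":[2.4,-0.4,0],"roll":0},{"delta_pos":[3.4,-0.5,0],"roll":0},{"delta_pos":[3.4,-0.5,0],"roll":0},{"delta_pos":[3.4,-0.5,0],"roll":0},{"delta_pos":[3.4,-0.5,0],"roll":0},{"delta_pos":[3.4,-0.5,0],"roll":0},{"delta_pos":[3.4,-0.5,0],"roll":0},{"delta_pos":[3.4,-0.5,0],"roll":0},{"delta_pos":[3.4,-0.5,0],"roll":0},{"delta_pos":[3.4,-0.5,0],"roll":0},{"delta_pos":[3.4,-0.5,0],"roll":0}]' | grep pos
python3 -m inch '[{"delta_pos":[3.4,-0.5,0],"roll":0},{"delta_pos":[3.4,-0.5,0],"roll":0},{"delta_pos":[3.4,-0.5,0],"roll":0},{"delta_pos":[3.4,-0.5,0],"roll":0},{"delta_pos":[3.4,-0.5,0],"roll":0},{"delta_pos":[3.4,-0.5,0],"roll":0},{"delta_pos":[2.4,-0.4,0],"roll":1},{"delta_pos":[1.2,-0.2,0],"roll":3},{"delta_pos":[0,0,0],"roll":4},{"delta_pos":[0,0,0],"roll":3},{"delta_pos":[0,0,0],"roll":1.9},{"delta_pos":[0,0,0],"roll":0}]' | grep pos
python3 go.py .53 .3378 .2 -25.9
```

```text
w3 (276, 200) z 0.0703 (array([ 0.4731, -0.358 ]), 1950, array([0.0474, 0.0476]))
[ 0.51967509 -0.35167743  0.018     ] [ 0.51339656 -0.38705534  0.018     ] [ 0.61077831 -0.32630828  0.018     ] [ 0.58192756 -0.45073372  0.018     ]
-13.054584059221844
salt in board -0.044139457116821185 0.0020491546384161664
position: [0.5046, 0.0236, 0.2089]
position: [0.5234, 0.2637, 0.2085]
t 14.05 pos [0.5234 0.2637 0.2085] jaw -25.91 roll first -0.01 then cm [ 6.96 -2.64  0.85] q7 -33.0 w 1.000 z [-0.002 -0.002 -1.   ]
without roll cm [ 6.96 -2.64  0.84]
```

```bash
python3 -m inch '[{"delta_pos":[1.5,-0.6,0],"roll":0},{"delta_pos":[2.2,-0.9,0],"roll":0},{"delta_pos":[1.2,-0.5,0],"roll":0},{"delta_pos":[0,0,0],"roll":0},{"delta_pos":[0,0,0],"roll":0}]' | grep pos
python3 - <<'E'
from h import *
grab('wrist','w4')
p,X,d=cloud('w4');hsv=cv2.cvtColor(p,cv2.COLOR_BGR2HSV);vv,uu=np.mgrid[0:420,0:560]
m=(abs(X[...,2]-.08)<.006)&(d>0)&(hsv[...,0]>19)&(hsv[...,1]>130)&(hsv[...,2]>120)&(vv<330)
n,lab,st,c=cv2.connectedComponentsWithStats(m.astype(np.uint8));print(st[1:][st[1:,4]>100],c[1:][st[1:,4]>100]); m=lab==1+np.argmax(st[1:,4])
q=X[m];r=cv2.minAreaRect((q[:,:2]*1000).astype(np.float32));print('z %.4f'%np.median(q[:,2]),q.mean(0),r)
E
python3 go.py .53 .3378 .2 -25.9
```

```text
position: [0.5276, 0.3168, 0.2095]
[[ 237  158   66   42 2596]] [[269.08590139 178.27657935]]
z 0.0803 [0.53090854 0.34017722 0.08029145] ((530.684326171875, 339.28289794921875), (36.57001495361328, 57.45750045776367), 63.4846076965332)
t 14.5167 pos [0.5278 0.3156 0.2097] jaw -25.82 roll first 0.08 then cm [ 2.09 -0.77  0.97] q7 -37.0 w 1.000 z [-0.    -0.001 -1.   ]
without roll cm [ 2.1  -0.77  0.97]
```

View pics/w4.png

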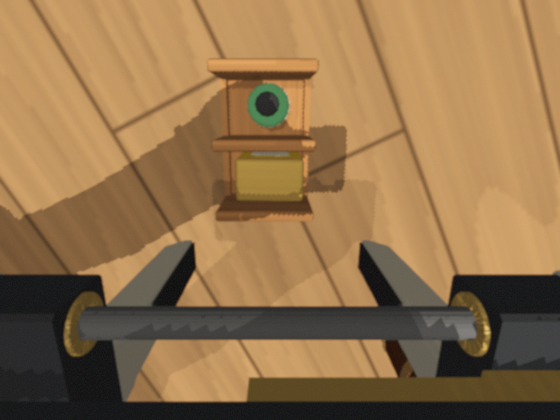

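```bash
python3 go.py .5308 .3397 .06 -26.3;  python3 -m inch '[{"delta_pos":[0.8,-0.2,0],"roll":0.4},{"delta_pos":[1.2,-0.4,0],"roll":0},{"delta_pos":[0.3,-0.2,0],"roll":0},{"delta_pos":[0,0,1],"roll":0},{"delta_pos":[0,0,2],"roll":0},{"delta_pos":[0,0,2],"roll":0},{"delta_pos":[0,0,1.5],"roll":0},{"delta_pos":[0,0,1],"roll":0},{"delta_pos":[0,0,0.5],"roll":0},{"delta_pos":[0,0,0],"roll":0},{"delta_pos":[0,0,0],"roll":0}]' 9.3 20| grep pos;python3 go.py .5308 .3397 .06 -26.3
```

```text
t 14.5167 pos [0.5278 0.3156 0.2097] jaw -25.82 roll first 0.48 then cm [ 2.29 -0.8  14.97] q7 -37.0 w 1.000 z [-0.    -0.001 -1.   ]
without roll cm [ 2.32 -0.78 14.97]
position: [0.5314, 0.34, 0.1303]
t 15.4333 pos [0.5314 0.34   0.1303] jaw -26.29 roll first 0.01 then cm [-0.05 -0.04  7.03] q7 -35.2 w 1.000 z [ 0. -0. -1.]
without roll cm [-0.05 -0.04  7.03]
```

```bash
python3 -m inch '[{"delta_pos":[-0.05,0,0.8],"roll":0},{"delta_pos":[0,0,1.4],"roll":0},{"delta_pos":[0,0,1.5],"roll":0},{"delta_pos":[0,0,1.5],"roll":0},{"delta_pos":[0,0,1.2],"roll":0},{"delta_pos":[0,0,0.6],"roll":0},{"delta_pos":[0,0,0],"roll":0},{"delta_pos":[0,0,0],"roll":0}]'
python3 -m inch '[{"delta_pos":[0,0,0],"roll":0},{"delta_pos":[0,0,0],"roll":0},{"delta_pos":[0,0,0],"roll":0},{"delta_pos":[0,0,0],"roll":0},{"delta_pos":[0,0,0],"roll":0},{"delta_pos":[0,0,0],"roll":0},{"delta_pos":[0,0,0],"roll":0},{"delta_pos":[0,0,0],"roll":0},{"delta_pos":[0,0,0],"roll":0},{"delta_pos":[0,0,0],"roll":0}]' 5 25;python3 go.py .5308 .3397 .06 -26.3
```

```text
time_s: 16.1
position: [0.5311, 0.3396, 0.0603]
ee_rot: [[0.443, 0.897, 0.0], [0.897, -0.443, -0.0], [0.0, 0.0, -1.0]]
force: [-0.5, -0.2, 1.3]
gripper_width: 1.001
time_s: 16.93
position: [0.5309, 0.3398, 0.0604]
ee_rot: [[0.443, 0.897, 0.0], [0.897, -0.443, 0.0], [0.0, 0.0, -1.0]]
force: [-0.8, -0.5, 4.7]
gripper_width: 0.645
t 16.9333 pos [0.5309 0.3398 0.0604] jaw -26.26 roll first 0.04 then cm [-0.01 -0.01  0.04] q7 -31.8 w 0.645 z [ 0.  0. -1.]
without roll cm [-0.01 -0.01  0.04]
```

```bash
python3 -m inch '[{"delta_pos":[0,0,-0.3],"roll":0},{"delta_pos":[0,0,-0.8],"roll":0},{"delta_pos":[0,0,-1.2],"roll":0},{"delta_pos":[0,0,-1.5],"roll":0},{"delta_pos":[0,0,-1.5],"roll":0},{"delta_pos":[0,0,-1.5],"roll":0},{"delta_pos":[0,0,-1.5],"roll":0},{"delta_pos":[0,0,-1.5],"roll":0},{"delta_pos":[0,0,-1.2],"roll":0},{"delta_pos":[0,0,-0.6],"roll":0},{"delta_pos":[0,0,0],"roll":0}]'; python3 go.py .52 .18 .0524 -78.2
```

```text
time_s: 17.85
position: [0.5314, 0.3399, 0.1778]
ee_rot: [[0.443, 0.897, 0.002], [0.897, -0.443, 0.001], [0.002, 0.001, -1.0]]
force: [0.0, 0.2, -1.0]
gripper_width: 0.643
t 17.85 pos [0.5314 0.3399 0.1778] jaw -26.27 roll first 51.93 then cm [-4.39 15.42 12.54] q7 -37.3 w 0.643 z [ 0.002  0.001 -1.   ]
without roll cm [-14.87   6.05  12.52]
```

```bash
python3 -m inch '[{"delta_pos":[-1,0.4,0],"roll":0},{"delta_pos":[-2,0.8,0],"roll":0},{"delta_pos":[-2.4,1,0],"roll":0},{"delta_pos":[-2.4,1,0],"roll":0},{"delta_pos":[-2.4,1,0],"roll":0},{"delta_pos":[-2.4,1,0],"roll":0},{"delta_pos":[-1.5,0.6,0],"roll":0},{"delta_pos":[-0.7,0.3,0],"roll":0},{"delta_pos":[0,0,0],"roll":0}]' |grep pos
python3 -m inch '[{"delta_pos":[0,0,0],"roll":3},{"delta_pos":[0,0,0.7],"roll":6},{"delta_pos":[0,0,1],"roll":7},{"delta_pos":[0,0,1],"roll":7},{"delta_pos":[0,0,1],"roll":7},{"delta_pos":[0,0,1],"roll":7},{"delta_pos":[0,0,1],"roll":7},{"delta_pos":[0,0,1],"roll":5},{"delta_pos":[0,0,0.6],"roll":2.9},{"delta_pos":[0,0,0.3],"roll":0},{"delta_pos":[0,0,0],"roll":0},{"delta_pos":[0,0,0],"roll":0}]' |grep pos
python3 go.py .52 .18 .0524 -78.2
```

```text
position: [0.5196, 0.1774, 0.1758]
position: [0.5201, 0.1806, 0.1]
t 19.6 pos [0.5201 0.1806 0.1   ] jaw -78.01 roll first 0.19 then cm [-0.02  0.05  4.76] q7 -54.9 w 0.644 z [-0. -0. -1.]
without roll cm [-0.02  0.05  4.76]
```

```bash
python3 -m inch '[{"delta_pos":[0,0,0.5],"roll":0},{"delta_pos":[0,0,1],"roll":0},{"delta_pos":[0,0,1],"roll":0},{"delta_pos":[0,0,0.9],"roll":0},{"delta_pos":[0,0,0.6],"roll":0},{"delta_pos":[0,0,0.3],"roll":0},{"delta_pos":[0,0,0.2],"roll":0},{"delta_pos":[0,0,0.1],"roll":0},{"delta_pos":[0,0,0.1],"roll":0},{"delta_pos":[0,0,0.05],"roll":0},{"delta_pos":[0,0,0],"roll":0},{"delta_pos":[0,0,0],"roll":0}]'; python3 go.py .52 .18 .0524 -78.2
```

```text
time_s: 20.6
position: [0.5201, 0.18, 0.0528]
ee_rot: [[0.979, 0.205, 0.0], [0.205, -0.979, 0.0], [0.0, -0.0, -1.0]]
force: [-0.1, -1.0, -1.3]
gripper_width: 0.644
t 20.6 pos [0.5201 0.18   0.0528] jaw -78.16 roll first 0.04 then cm [-0.01 -0.    0.04] q7 -50.6 w 0.644 z [ 0.  0. -1.]
without roll cm [-0.01 -0.    0.04]
```

```bash
python3 -m inch '[{"delta_pos":[0,0,0.05],"roll":0},{"delta_pos":[0,0,0],"roll":0},{"delta_pos":[0,0,0],"roll":0}]' | grep -E 'pos|force'; python3 -m inch '[{"delta_pos":[0,0,0.05],"roll":0},{"delta_pos":[0,0,0],"roll":0},{"delta_pos":[0,0,0],"roll":0}]' | grep -E 'pos|force'
```

```text
position: [0.5202, 0.1801, 0.0523]
force: [-0.6, 0.9, 0.9]
position: [0.5202, 0.18, 0.0523]
force: [-0.7, 1.0, 8.7]
```

```bash
python3 -m inch '[{"delta_pos":[0,0,0],"roll":0},{"delta_pos":[0,0,0],"roll":0},{"delta_pos":[0,0,0],"roll":0},{"delta_pos":[0,0,0],"roll":0},{"delta_pos":[0,0,0],"roll":0},{"delta_pos":[0,0,-0.5],"roll":0},{"delta_pos":[0,0,-1.5],"roll":0},{"delta_pos":[0,0,-2.5],"roll":0},{"delta_pos":[0,0,-3],"roll":0},{"delta_pos":[0,0,-3],"roll":0},{"delta_pos":[0,0,-1.5],"roll":0},{"delta_pos":[0,0,0],"roll":0}]' 9.3 | grep -E 'pos|wid'
python3 -m inch '[{"delta_pos":[0,0,0],"roll":-4},{"delta_pos":[0,0,0],"roll":-7},{"delta_pos":[0,0,0],"roll":-7},{"delta_pos":[0,0,0],"roll":-7},{"delta_pos":[0,0,0],"roll":-7},{"delta_pos":[0,0,0],"roll":-7},{"delta_pos":[0,0,0],"roll":-7},{"delta_pos":[0,0,0],"roll":-7},{"delta_pos":[0,0,0],"roll":-7},{"delta_pos":[0,0,0],"roll":-7},{"delta_pos":[0,0,0],"roll":-7},{"delta_pos":[0,0,0],"roll":-7}]' | grep pos
python3 -m inch '[{"delta_pos":[0,0,0],"roll":-6},{"delta_pos":[0,0,0],"roll":-3},{"delta_pos":[0,0,0],"roll":0},{"delta_pos":[0,0,0],"roll":0},{"delta_pos":[0,0,0],"roll":0}]' | grep pos
python3 go.py .5202 .18 .0525 11.8
python3 - <<'E'
from h import *
grab('wrist','w5'); grab('top','top5')
p,X,d=cloud('w5');hsv=cv2.cvtColor(p,cv2.COLOR_BGR2HSV);vv,uu=np.mgrid[0:420,0:560]
m=(abs(X[...,2]-.072)<.006)&(d>0)&(hsv[...,1]>100)&(vv<330)
n,lab,st,c=cv2.connectedComponentsWithStats(m.astype(np.uint8)); m=lab==1+np.argmax(st[1:,4])
q=X[m];r=cv2.minAreaRect((q[:,:2]*1000).astype(np.float32));print(m.sum(),c[1+np.argmax(st[1:,4])],'z %.4f'%np.median(q[:,2]),q.mean(0),r)
E
```

```text
position: [0.5214, 0.1801, 0.1749]
gripper_width: 0.998
position: [0.5196, 0.1799, 0.1711]
position: [0.5199, 0.1798, 0.1713]
t 23.5167 pos [0.5199 0.1798 0.1713] jaw 11.70 roll first -0.10 then cm [ 0.02  0.04 11.88] q7 3.9 w 0.998 z [-0.001 -0.    -1.   ]
without roll cm [ 0.02  0.04 11.88]
3293 [275.56999696 210.62131795] z 0.0722 [0.51791903 0.18178665 0.07213595] ((518.2030639648438, 180.50515747070312), (38.03648376464844, 59.56554412841797), 11.695734977722168)
```

View pics/w5.png

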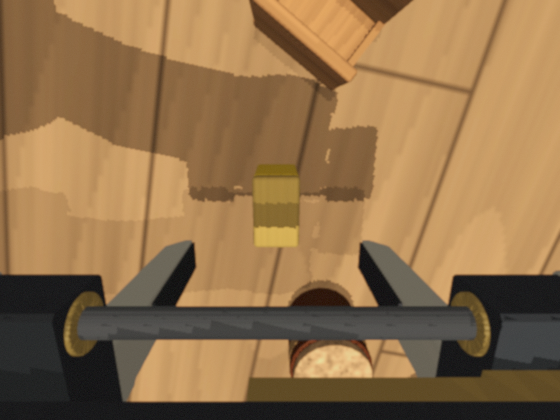

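The tin stands upright at (276,210), square to the jaws. Regrasping it across the broad sides.

```bash
python3 -m inch '[{"delta_pos":[0,-0.1,1],"roll":0},{"delta_pos":[0,0,1.5],"roll":0},{"delta_pos":[0,0,2],"roll":0},{"delta_pos":[0,0,2],"roll":0},{"delta_pos":[0,0,2],"roll":0},{"delta_pos":[0,0,1.7],"roll":0},{"delta_pos":[0,0,1.1],"roll":0},{"delta_pos":[0,0,0.6],"roll":0},{"delta_pos":[0,0,0],"roll":0},{"delta_pos":[0,0,0],"roll":0}]' | grep pos
python3 -m inch '[{"delta_pos":[0,0,0],"roll":0},{"delta_pos":[0,0,0],"roll":0},{"delta_pos":[0,0,0],"roll":0},{"delta_pos":[0,0,0],"roll":0},{"delta_pos":[0,0,0],"roll":0},{"delta_pos":[0,0,0],"roll":0},{"delta_pos":[0,0,0],"roll":0},{"delta_pos":[0,0,0],"roll":0},{"delta_pos":[0,0,0],"roll":0},{"delta_pos":[0,0,0],"roll":0},{"delta_pos":[0,0,0],"roll":0},{"delta_pos":[0,0,0],"roll":0}]' 2.8 25|grep -E 'pos|wid|for'
python3 -m inch '[{"delta_pos":[0,0,-0.4],"roll":0},{"delta_pos":[0,0,-1],"roll":0},{"delta_pos":[0,0,-1.5],"roll":0},{"delta_pos":[0,0,-1.5],"roll":0},{"delta_pos":[0,0,-1.5],"roll":0},{"delta_pos":[0,0,-1.5],"roll":0},{"delta_pos":[0,0,-1.5],"roll":0},{"delta_pos":[0,0,-1.5],"roll":0},{"delta_pos":[0,0,-1],"roll":0},{"delta_pos":[0,0,-0.5],"roll":0},{"delta_pos":[0,0,0],"roll":0},{"delta_pos":[0,0,0],"roll":0}]'
python3 - <<'E'
from h import *
p,X,d=cloud('top5'); vv,uu=np.mgrid[0:420,0:560]
# jars unmoved? top comparison where visible
for t in ('top0','top5'):
    lid(t,256,204,26); lid(t,314,192,26)
E
python3 go.py .613 -.0286 .16 11.8
```

```text
position: [0.5191, 0.1796, 0.0527]
position: [0.5191, 0.1797, 0.0526]
force: [0.1, 0.2, 0.4]
gripper_width: 0.407
time_s: 26.45
position: [0.5189, 0.1798, 0.1716]
ee_rot: [[-0.205, 0.979, 0.0], [0.979, 0.205, 0.0], [0.0, 0.0, -1.0]]
force: [-0.6, 0.3, -1.5]
gripper_width: 0.41
top0 (256, 204) z 0.0894 (array([0.5977, 0.0477]), 534, array([0.0676, 0.067 ]))
top0 (314, 192) z 0.0891 (array([ 0.6289, -0.1049]), 531, array([0.0725, 0.0671]))
top5 (256, 204) z 0.0898 (array([0.5978, 0.0478]), 492, array([0.0671, 0.0669]))
top5 (314, 192) z 0.0883 (array([ 0.6286, -0.1042]), 452, array([0.0698, 0.0694]))
t 26.45 pos [0.5189 0.1798 0.1716] jaw 11.84 roll first 0.04 then cm [-22.32   4.95   1.16] q7 4.2 w 0.410 z [ 0.  0. -1.]
without roll cm [-22.33   4.94   1.16]
```

```bash
python3 -m inch '[{"delta_pos":[-0.8,0.1,0],"roll":0},{"delta_pos":[-1.7,0.4,0],"roll":0},{"delta_pos":[-2.5,0.6,0],"roll":0},{"delta_pos":[-2.8,0.6,0],"roll":0},{"delta_pos":[-2.8,0.6,0],"roll":0},{"delta_pos":[-2.8,0.6,0],"roll":0},{"delta_pos":[-2.8,0.6,0],"roll":0},{"delta_pos":[-2.5,0.6,0],"roll":0},{"delta_pos":[-1.8,0.5,0],"roll":0},{"delta_pos":[-1.2,0.3,0],"roll":0},{"delta_pos":[-0.6,0,0],"roll":0},{"delta_pos":[0,0,0],"roll":0}]' | grep pos
python3 -m inch '[{"delta_pos":[0,0,0],"roll":0},{"delta_pos":[0,0,0],"roll":0}]' >/dev/null
python3 go.py .613 -.0286 .16 11.8
python3 - <<'E'
from h import *
grab('wrist','w6'); p,d,m=grab('scene','s6')
cv2.imwrite('pics/mix.png',np.vstack([cv2.imread('pics/w6.png')[60:360],cv2.resize(p[160:280,200:424],(560,300),interpolation=2)]))
E
```

```text
position: [0.6125, -0.03, 0.171]
t 27.6167 pos [ 0.6122 -0.027   0.1714] jaw 11.92 roll first 0.12 then cm [-0.18  0.05  1.14] q7 24.5 w 0.410 z [-0.001  0.001 -1.   ]
without roll cm [-0.18  0.05  1.14]
```

View pics/mix.png

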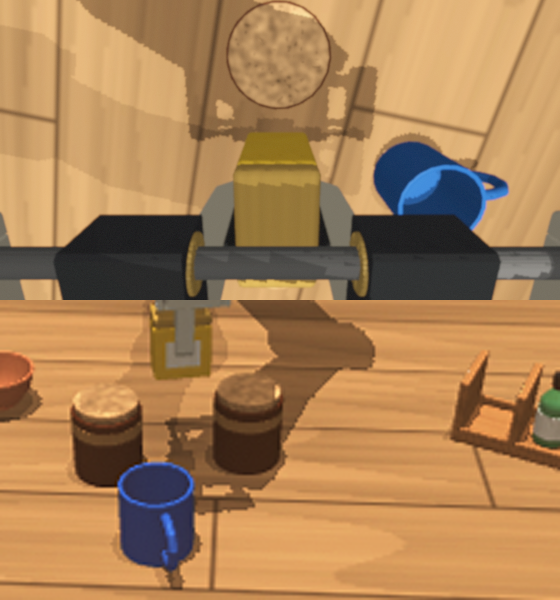

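Upper half: the tin hangs square between the fingers, with jar_a at (279,115) in the full frame. The lower half shows both jars standing clear. Now the tin's offset in the grip.

Run:
```python
from h import *
p,X,d=cloud('w6');hsv=cv2.cvtColor(p,cv2.COLOR_BGR2HSV)
u=np.array([-.205,.979])  # towards jar_a
m=(abs(X[...,2]-.191)<.006)&(hsv[...,1]>100)&(hsv[...,0]>15)
q=X[m][:,:2]; P=np.array([.6122,-.027])
s=(q-P)@u; t=(q-P)@np.array([.979,.205]); print(m.sum(),np.median(X[m][:,2]),'far edge',np.percentile(s,[50,98,99.8]),'side',np.percentile(t,[.5,99.5]))
lid('w6',279,115,58)
```

```text
7406 0.19091190649451356 far edge [0.01237329 0.03014017 0.03050308] side [-0.01941224  0.01835302]
w6 (279, 115) z 0.0903 (array([0.5966, 0.0481]), 8231, array([0.0695, 0.0692]))
```

```bash
python3 -m inch '[{"delta_pos":[-0.17,0.05,0],"roll":0},{"delta_pos":[0,0,0.6],"roll":0},{"delta_pos":[0,0,1],"roll":0},{"delta_pos":[0,0,1],"roll":0},{"delta_pos":[0,0,0.6],"roll":0},{"delta_pos":[0,0,0],"roll":0},{"delta_pos":[0,0,0],"roll":0}]' | grep -E 'pos|for'; python3 go.py .613 -.0286 .0526 11.8
```

```text
position: [0.6132, -0.0301, 0.1388]
force: [0.1, 0.4, 0.5]
t 28.3 pos [ 0.6132 -0.0301  0.1388] jaw 11.82 roll first 0.02 then cm [0.15 0.01 8.62] q7 25.6 w 0.407 z [-0.001 -0.    -1.   ]
without roll cm [0.15 0.02 8.62]
```

```bash
python3 -m inch '[{"delta_pos":[0.1,0,0.6],"roll":0},{"delta_pos":[0,0,1],"roll":0},{"delta_pos":[0,0,1],"roll":0},{"delta_pos":[0,0,0.6],"roll":0},{"delta_pos":[0,0,0],"roll":0},{"delta_pos":[0,0,0],"roll":0},{"delta_pos":[0,0,0],"roll":0}]' | grep -E 'pos|for'; python3 go.py .613 -.0286 .0526 11.8
```

```text
position: [0.6135, -0.0292, 0.1077]
force: [-0.5, -0.5, -2.1]
t 28.8833 pos [ 0.6135 -0.0292  0.1077] jaw 11.82 roll first 0.02 then cm [ 0.07 -0.04  5.51] q7 26.5 w 0.409 z [ 0. -0. -1.]
without roll cm [ 0.07 -0.04  5.51]
```

```bash
python3 -m inch '[{"delta_pos":[0.06,-0.04,0.6],"roll":0},{"delta_pos":[0,0,1],"roll":0},{"delta_pos":[0,0,1],"roll":0},{"delta_pos":[0,0,1],"roll":0},{"delta_pos":[0,0,0.8],"roll":0},{"delta_pos":[0,0,0.5],"roll":0},{"delta_pos":[0,0,0.3],"roll":0},{"delta_pos":[0,0,0.15],"roll":0},{"delta_pos":[0,0,0.1],"roll":0},{"delta_pos":[0,0,0],"roll":0},{"delta_pos":[0,0,0],"roll":0},{"delta_pos":[0,0,0],"roll":0}]' | grep -E 'pos|for'; python3 go.py .613 -.0286 .0526 11.8
```

```text
position: [0.6131, -0.0285, 0.0535]
force: [-0.1, -0.2, -2.0]
t 29.8833 pos [ 0.6131 -0.0285  0.0535] jaw 11.83 roll first 0.03 then cm [-0.01 -0.01  0.09] q7 28.0 w 0.409 z [ 0.001  0.    -1.   ]
without roll cm [-0.01 -0.01  0.09]
```

```bash
python3 -m inch '[{"delta_pos":[0,0,0.09],"roll":0},{"delta_pos":[0,0,0],"roll":0},{"delta_pos":[0,0,0],"roll":0}]' | grep -E 'pos|for'; python3 -m inch '[{"delta_pos":[0,0,0.05],"roll":0},{"delta_pos":[0,0,0],"roll":0},{"delta_pos":[0,0,0],"roll":0}]' | grep -E 'pos|for'
```

```text
position: [0.6132, -0.0286, 0.0526]
force: [0.2, -0.2, 2.3]
position: [0.6132, -0.0286, 0.0526]
force: [-1.3, 1.6, 9.0]
```

```bash
python3 -m inch '[{"delta_pos":[0,0,0],"roll":0},{"delta_pos":[0,0,0],"roll":0},{"delta_pos":[0,0,0],"roll":0},{"delta_pos":[0,0,0],"roll":0},{"delta_pos":[0,0,0],"roll":0},{"delta_pos":[0,0,-0.4],"roll":0},{"delta_pos":[0,0,-1],"roll":0},{"delta_pos":[0,0,-2],"roll":0},{"delta_pos":[0,0,-2.5],"roll":0},{"delta_pos":[0,0,-2.5],"roll":0},{"delta_pos":[0,0,-2.5],"roll":0},{"delta_pos":[0,0,-2.5],"roll":0}]' 7 | grep -E 'pos|wid'
python3 -m inch '[{"delta_pos":[0,0,-2.5],"roll":0},{"delta_pos":[1.5,0,-1.5],"roll":0},{"delta_pos":[3,0,0],"roll":0},{"delta_pos":[3,0,0],"roll":0},{"delta_pos":[3,0,0],"roll":0},{"delta_pos":[3,0,0],"roll":0},{"delta_pos":[3,0,0],"roll":0},{"delta_pos":[3,0,0],"roll":0},{"delta_pos":[2,0,0],"roll":0},{"delta_pos":[1,0,0],"roll":0},{"delta_pos":[0,0,0],"roll":0},{"delta_pos":[0,0,0],"roll":0}]' | grep -E 'pos|wid'
python3 - <<'E'
from h import *
p,d,m=grab('top','top7'); cv2.imwrite('pics/f.png',cv2.resize(p[120:280,230:480],None,fx=3,fy=3,interpolation=2))
E
```

```text
position: [0.6127, -0.0287, 0.1879]
gripper_width: 0.757
position: [0.5669, 0.1909, 0.2262]
gripper_width: 0.755
```

View pics/f.png

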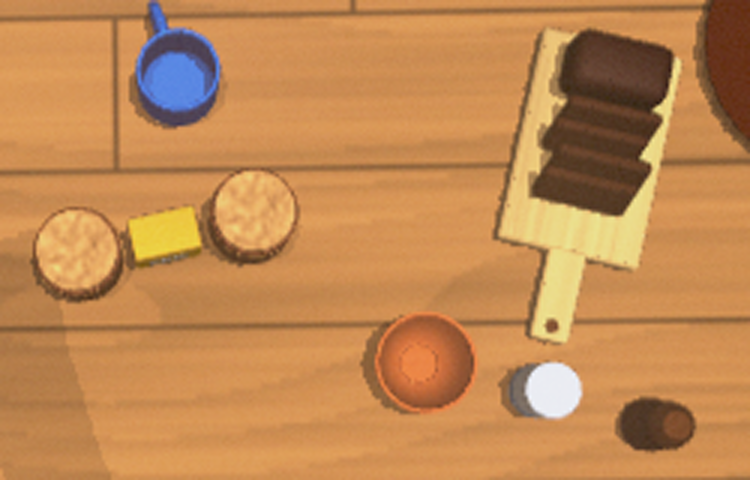

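The tin at (165,235) stands between the jars at (78,253) and (253,215), and the salt at (545,390) stands in line with the handle. Last numeric check before handing in.

Run:
```python
from h import *
lid('top7',256,204,26); lid('top7',314,192,26); lid('top7',285,198,20); lid('top7',414,249,14)
p,X,d=cloud('top7');hsv=cv2.cvtColor(p,cv2.COLOR_BGR2HSV);vv,uu=np.mgrid[0:420,0:560]
m=(np.hypot(uu-285,vv-197)<17)&(hsv[...,0]>21)&(hsv[...,1]>150)&(hsv[...,2]>180)&(abs(X[...,2]-.07)<.006)
q=X[m];print(m.sum(),q.mean(0),cv2.minAreaRect((q[:,:2]*1000).astype(np.float32)))
for n,u,v in (('dip',371,241),('mug',288,146),('pep',455,262)):
    print(n,[ (lambda c:c[3][abs(c[3]).argmin()] if 0 else cv2.phaseCorrelate(np.float32(np.load('pics/top0.npz')['p'][v-22:v+22,u-22:u+22,1]),np.float32(p[v-22:v+22,u-22:u+22,1])))(0)])
o=get_obs();print(o['time_s'],o['force'].round(1))
```

```text
top7 (256, 204) z 0.0894 (array([0.5977, 0.0476]), 529, array([0.0675, 0.0697]))
top7 (314, 192) z 0.0892 (array([ 0.6294, -0.1046]), 538, array([0.0704, 0.0694]))
top7 (285, 198) z 0.0723 (array([ 0.6127, -0.028 ]), 268, array([0.0537, 0.0932]))
top7 (414, 249) z 0.0697 (array([ 0.4733, -0.3575]), 254, array([0.0436, 0.0475]))
265 [ 0.6127702  -0.02796114  0.07095771] ((612.6256103515625, -27.8864688873291), (33.97845458984375, 55.930145263671875), 10.72022533416748)
dip [((0.533567274901344, 0.5800773143836935), 0.9912106778886584)]
mug [((0.46329747547182976, 0.5099833329215819), 1.0007825785507392)]
pep [((0.4910882423842864, 0.5035298543265156), 0.9936605109697507)]
32.4333 [-0.6  0.1 -0.6]
```

```bash
python3 -c "
from station import close_job
print(close_job())"
```

```text
the job is handed in; nothing more can be done
None
```

The salt pot and the tin are both in place, and the job was handed in at about 32 s of the 72 s allowed. `close_job()` gives no verdict, so the figures below come from my own last camera checks.

- **Salt pot:** I lifted it out from between the jars and set it down beyond the handle tip. It is about 44–45 mm from the tip to its centre (about 20 mm clear) and about 2 mm off the handle's centre line.
- **Tin:** I lifted it from the rack by its narrow ends and stood it on open table. I then regrasped it across its broad sides and set it between the jars. Its centre measures (0.613, -0.028) against a jar midpoint of (0.613, -0.0285), and its long side is within about 1° of the jar line.
- **Everything else:** The jars read the same as at the start to within 1 mm, and the dip bowl, mug and pepper mill showed no shift. I did not measure the oil bottle again at the end.

Two checks differed slightly. The handle direction read between -12° and -15° in different views, and I used -13°. The tin's final angle read 10.7° against the 11.8° I aimed for. Both are well inside the limits.

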